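Clear the sample box and hold its sprung lid half open

ROBOT

A 7-joint arm with a two-finger parallel gripper is mounted at the origin on a cart in front of the work surface, level with it; the furniture and walls round the work are solid. World frame = base frame: x ahead of the robot, y to its left, z up, the work surface at z = 0. Lengths are in m, angles in rad, forces in N, time in s.
With the tool pointing down it reaches from about 0.4 to 0.85 m from the base axis. Payload 4.4 kg.
Tool frame: the origin (TCP) lies midway between the tips of the shut fingers; the grasp point (between the pads) lies 19 mm behind it (arm.hold_point_z is the distance from the TCP to the grasp point, in m); z points along the fingers, y is the line along which they close (so a half turn about z gives the same grasp; the last joint's range is limited). The gripper opens to 94 mm and grips with 3 to 60 N. Pads are 16 mm wide; open, the fingers measure 119 mm over their backs; the gripper's body (75 mm by 177 mm) begins 78 mm behind the grasp point.
Start: joints at [-1.241, 0.628, 0.038, 1.517, -0.027, 0.996, -0.02], TCP at [0.251, 0.6, 0.205] pointing down, gripper open.
Joint ranges: [-3.06, 3.06], [-0.37, 2.12], [-1.25, 1.32], [0.18, 2.47], [-1.1, 4.24], [0.23, 1.98], [-2.94, 2.94]. Speed limits (rad/s): [2.57, 2.57, 3.14, 3.14, 3.14, 3.14, 3.14].

INTERFACE

Orientations are given as a unit quaternion [w, x, y, z].
In Python, from workcell import arm gives the robot as it stands.
- The arm moves only by the shell command python3 -m crank 'ROWS' [FORCE]. ROWS is text: rows parted by semicolons, each of 7 numbers parted by spaces: the turn, a rotation vector about the tool's x, y, z in degrees, then the shift along the tool's x, y, z in mm, then the opening, from -1 (shut) to 1 (fully open), so that 0 is half open. A call has 1 to 12 rows; each row is the pose to reach, as a shift and turn from the pose commanded when the call began, along the tool's axes at that moment; what a row does not reach only later rows make up. A row lasts 1/10 s, in which the tool goes at most 50 mm and 8.59 degrees, less where a joint would pass 70% of its speed; a pose out of reach is approached as far as the arm can. A call with a gripper value outside its range is refused whole. The fingers move at their own pace and stop on an object; FORCE is the grip in N (left out, the last holds). Time passes only in rows, so rows that repeat a pose let the fingers close. It gives the time, the measured TCP pose, the force, the opening and the grip force at its end, in the units of the state.
- arm.observe(): the state, without advancing time (a new reading comes with each control period).
- arm.get_image(name): name is "side" or "top"; returns a dict with "img" (384x512x3 uint8, red, green, blue), "range_z" (384x512 float32, m along the optical axis (not along the pixel's ray), 0 where there is no reading), "fov_y" (degrees; the focal length in pixels is half the picture's height over the tangent of half this angle, whatever the lens; pixels are square), "cx", "cy" (the principal point, pixels), "R" (3x3) and "t" (3): a world point X has camera coordinates R X + t. Camera axes: x right, y down, z forward; pixel columns grow to the right and rows downward; lengths in m; the calibration is good to about 2 mm. A picture is of the moment at which its call begins.
- arm.hand_in(): hands the job in; it is judged then, once.
The state is a dict: "time": time; "joint_positions": joint angles; "qvel": joint speeds; "joint_efforts": joint torques, N m; "position": TCP position; "ee_rot": TCP orientation; "contact_force": force on the tool from outside, world axes, zero at the start; "torque": the same for the moment, N m; "finger_gap": finger opening in m; "finger_force": force on a finger pad.
Only numpy, scipy, OpenCV 4.12 (cv2) and the standard library are available. Lean on these libraries where they do the work, as an engineer would, in place of code of your own. Each camera call takes 0.05 s, during which the arm holds its last target. There are 200 camera calls.

TASK

The rubber stopper left on the lid of the white sample box is in the way: first stand it upright in a free spot in the shallow tray beside the box, without disturbing the dish there. Then lift the box's sprung lid by the steel tab at its front to 45 degrees (half way to upright, at the long bar of the scale on the box's end) and hold it still there for a look inside; it falls shut if let go, so finish while still holding the lid at that angle. Leave the other things alone.

Things in the scene. Friction and masses are not known exactly. Their poses are not given: they have to be found in the camera images.
- sample_box: White fixed metal box, 150 (x) x 230 (y) x 100 mm high, shut by a grey lid 152 x 234 x 8 mm (top at 108 mm). Origin: centre of underside; x from front (tab side) to hinge side, y along the hinge, z up; left or right of the tray, yaw up to 0.25. On its +y end a thin steel quarter-circle scale, radius 60 mm about the hinge, up to 62 mm above the rim, with a longer bar at 45 degrees.
- lid (a joint): Lid angle, rad: 0 shut, grows as it opens; 45 degrees is 0.785, upright 1.57, stop 1.75. Hinged on the box's far (+x) upper edge: the front rises up and back. Lid 0.25 kg; weight and spring shut it from any angle (about 2 N at the tab).
- lid_grip (a point): Grip point of the steel tab that sticks out from the middle of the lid's front edge. Tab 28 mm wide along the hinge, 12 thick, 50 long; the point is 34 mm out from that edge, 184 mm from the hinge line, 6 mm above it when shut. Frame turns with the lid: x to the hinge, y along it. Pinch the tab's sides from above, closing along the hinge; it turns between the pads as the lid swings.
- lid_hinge (a point): Point on the lid's hinge axis in the middle of its length, fixed to the box: box frame (75, 0, 100) mm. The hinge axis runs along the box's y.
- stopper: Solid rubber stopper, a slightly tapered round plug 26 mm across and 25 mm tall, 16 to 28 g, standing upright on the lid. Origin: centre of its underside (narrow end), z along its axis.
- tray: Shallow white moulded tray, fixed, 176 (its x) x 236 (its y) mm, rim 19 mm high, floor 2 mm above the worktop and 150 x 210 mm. Origin: centre of its underside, x and y along its sides, z up; turned up to 0.25 rad. The half on its -y side is free.
- dish: Round clear petri dish, 89 mm across, 13 mm high, loose, lying in the +y half of the tray; leave it. Origin: centre of its underside.
- beaker: Clear plastic beaker, 80 mm across (92 with the spout), 98 mm high, loose on the worktop at the left; leave it. Origin: centre of its underside.
There are look-alikes about, which are no part of the job. Leave any purple look-alike of the stopper alone.

How it is judged:
On the way, in this order (a step that is already met when the one before it is completed fails the run):
1. the stopper stands in the tray, let go, with the lid still shut (x of stopper in the frame of tray between -0.076 and 0.076 m and y of stopper in the frame of tray between -0.106 and 0.106 m and height (world z) of stopper below 0.008 m and angle between stopper's own z axis and vertical below 0.3 rad and contact force between the fingers and stopper below 0.05 N and linear speed of stopper below 0.02 m/s and value of joint lid below 0.1 rad), for 0.2 s.
2. the lid is held still at about 45 degrees (value of joint lid between 0.663 and 0.908 rad and velocity of joint lid between -0.1 and 0.1 rad/s), for 0.5 s.
At the end, for the whole second after the job is handed in: The lid stands between 38 and 52 degrees and still, carried by the gripper alone (which pushes or grips it with at least 0.3 N); the stopper stands upright on the floor of the tray, untouched; the dish is within 20 mm of where it was and the beaker within 20 mm (all of step 2 and contact force between any of the fingers, the arm and lid above 0.3 N and x of stopper in the frame of tray between -0.076 and 0.076 m and y of stopper in the frame of tray between -0.106 and 0.106 m and height (world z) of stopper below 0.008 m and angle between stopper's own z axis and vertical below 0.3 rad and contact force between each of the fingers, lid and stopper below 0.05 N and linear speed of stopper below 0.02 m/s and distance of each of dish, beaker from where it was at the start of the episode below 0.02 m and contact force between lid and beaker below 0.05 N); the arm keeps its last pose, push and grip.
It fails at once if the lid is lifted before the stopper is in the tray (value of joint lid above 0.15 rad and not (x of stopper in the frame of tray between -0.076 and 0.076 m and y of stopper in the frame of tray between -0.106 and 0.106 m and height (world z) of stopper below 0.03 m)).
It fails at once if the dish or the beaker is disturbed (distance of any of dish, beaker from where it was at the start of the episode above 0.02 m).
It also fails if it takes over 58 s, if anything falls off the work surface, if the arm or the gripper's body presses on something with over 40 N, if the wrist force passes 120 N, or if a joint passes its speed limit or range.

## Working session

There is one attempt and no reset: what is moved stays moved. The work goes in short steps, Python scripts to look and compute and a shell command to move; the robot and the scene stay as the last step left them, time stands still between calls to the robot, and variables do not carry over. Pictures are saved under pics/ and viewed, at most 10 in all, crops included, and the job is handed in when it is done.

```bash
ls; mkdir -p pics; cat > h.py <<'E'
import numpy as np, cv2
from workcell import arm
def shot(n,f=None):
    d=arm.get_image(n)
    if f: cv2.imwrite(f,d["img"][:,:,::-1])
    np.savez("last_%s.npz"%n,**d); return d
def cloud(d):
    h,w=d["range_z"].shape; f=h/2/np.tan(np.radians(d["fov_y"])/2)
    u,v=np.meshgrid(np.arange(w),np.arange(h)); z=d["range_z"]
    c=np.stack([(u-d["cx"])/f*z,(v-d["cy"])/f*z,z],-1)
    return (c-d["t"])@d["R"]   # R^T(c-t)
E
python3 - <<'E'
from h import *
for n in("side","top"):
    d=shot(n,"pics/%s0.png"%n); print(n,d["fov_y"],d["cx"],d["cy"],-d["R"].T@d["t"])
print(arm.observe())
E
```

```text
pics
side 48.87779211435651 253.46814665554527 193.93472594072549 [0.27364245 1.0818261  0.74569953]
top 50.208255328799055 253.25730473025587 192.0348883457712 [0.48556285 0.2205566  1.46514706]
{'time': 0.1, 'joint_positions': array([-1.24079637,  0.62923219,  0.03844908,  1.51822459, -0.02700844,
        0.99630977, -0.01995614]), 'qvel': array([ 0.00017153, -0.00179825, -0.00145162, -0.00148094,  0.00022348,
        0.00050849, -0.00156989]), 'joint_efforts': array([ 2.24006209e-03, -5.50791121e+01,  1.14706054e+00, -1.87119591e+01,
       -5.22712001e-02,  1.90679304e-02,  4.42080932e-05]), 'position': array([0.25035245, 0.59922433, 0.20467394]), 'ee_rot': array([-1.57900301e-04,  1.96592646e-01,  9.80484903e-01, -8.12801567e-04]), 'contact_force': array([-0.1364465 , -0.01351802,  0.00511057]), 'torque': array([-0.0017516 , -0.02890729, -0.00494325]), 'finger_force': 0.0, 'finger_gap': 0.09390584405513809}
```

View pics/top0.png

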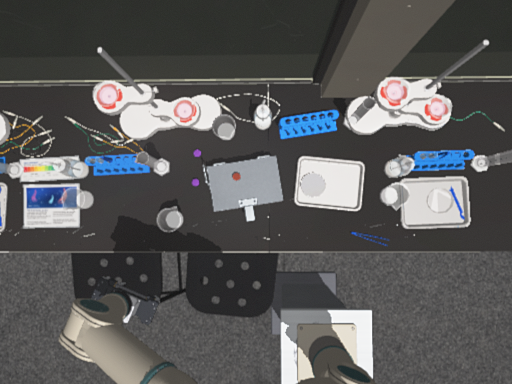

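View pics/side0.png

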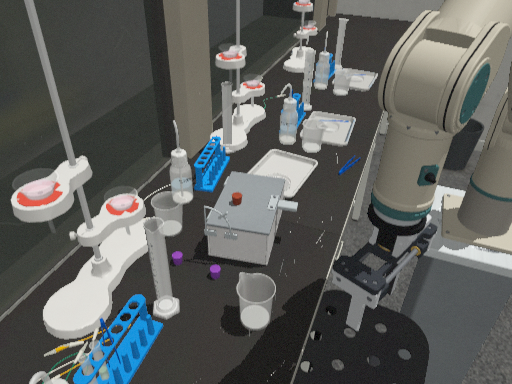

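The top view shows the red-brown stopper on the lid at (236,176), the tab at (250,210), the tray at (329,183) with its dish at (313,185), and the beaker at (170,218). Things that could be mistaken for the stopper are the purple plugs at (197,153) and (195,182). The right-hand tray at (435,203) is a second tray that isn't beside the box. I choose the red-brown plug because it's the one on the lid.

```bash
python3 - <<'E'
from h import *
d=dict(np.load("last_top.npz")); P=cloud(d); im=d["img"].astype(int)
cv2.imwrite("pics/crop1.png",cv2.resize(d["img"][140:235,150:375,::-1],None,fx=3.5,fy=3.5,interpolation=cv2.INTER_CUBIC))
def rect(m,n):
    p=P[m][:,:2].astype(np.float32); r=cv2.minAreaRect(p); print(n,m.sum(),"c",np.round(r[0],4),"size",np.round(r[1],4),"ang",round(r[2],1),"mean",p.mean(0).round(4),"z",np.median(P[m][:,2]).round(4))
    return r
v,u=np.mgrid[:384,:512]
w=lambda a,b,c,e:(u>=a)&(u<b)&(v>=c)&(v<e)
z=P[...,2]
lid=w(200,292,148,222)&(z>.09)&(z<.13)
rect(lid&(v<190)|lid&(u<235)|lid&(u>262),"lid"); 
k=cv2.morphologyEx(lid.astype(np.uint8),cv2.MORPH_OPEN,np.ones((19,19)))>0
rect(k,"lidopen")
tab=lid&~(cv2.dilate(k.astype(np.uint8),np.ones((3,3)))>0)&w(238,262,200,225); rect(tab,"tab")
red=w(225,247,165,188)&(im[...,0]>im[...,1]+40); rect(red,"stopper")
rect(red&(z>.125),"stop top")
tr=w(288,372,148,216)&(z>.012)&(z<.03)&(im.min(-1)>120); rect(tr,"tray rim")
for n,c in(("dish",(313,184)),("tray free",(346,184)),("beaker",(170,218))): print(n,P[c[1],c[0]].round(4))
E
```

```text
lid 2737 c [0.5915 0.2818] size [0.1584 0.2378] ang 8.8 mean [0.5972 0.2811] z 0.1075
lidopen 2071 c [0.5957 0.2854] size [0.1645 0.2215] ang 0.2 mean [0.5926 0.2791] z 0.1075
tab 115 c [0.4872 0.2635] size [0.0445 0.0279] ang 9.7 mean [0.4869 0.2636] z 0.1108
stopper 48 c [0.6127 0.3078] size [0.0265 0.0235] ang 39.6 mean [0.6111 0.3067] z 0.1325
stop top 43 c [0.6103 0.3063] size [0.0209 0.0236] ang 27.5 mean [0.6099 0.3064] z 0.1332
tray rim 547 c [ 0.5946 -0.0156] size [0.2362 0.1758] ang 84.0 mean [ 0.597  -0.0174] z 0.0169
dish [ 0.594   0.0398 -0.0011]
tray free [ 0.593  -0.0765  0.0048]
beaker [ 0.4741  0.5533 -0.0036]
```

View pics/crop1.png

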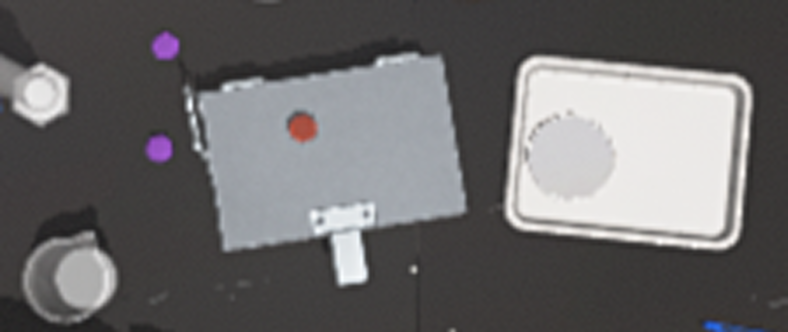

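The crop confirms the red stopper on the lid (crop (302,127)), with the purple plugs off the box at the left. The sizes match the description: lid 158x238, tab 28 wide at z 0.11, stopper top 0.133, tray 236x176. Box yaw is about +9.3°. I'm moving above the stopper, closing along the box's y.

```bash
python3 -m crank '0 0 -8 -50 -15 0 0.3;0 0 -16 -90 -27 0 0.3;0 0 -24 -135 -40 0 0.3;0 0 -32 -180 -53 0 0.3;0 0 -32 -225 -67 0 0.3;0 0 -32 -270 -80 0 0.3;0 0 -32 -315 -93 0 0.3;0 0 -32 -360 -107 0 0.3;0 0 -32 -405 -120 0 0.3;0 0 -32 -445 -132 0 0.3;0 0 -32 -445 -132 0 0.3;0 0 -32 -445 -132 0 0.3' 20
python3 - <<'E'
from h import *
from scipy.spatial.transform import Rotation as Ro
s=arm.observe(); q=s["ee_rot"]; R=Ro.from_quat(np.r_[q[1:],q[0]]).as_matrix(); print(R.round(3), arm.hold_point_z)
print("tool delta to stopper mm",(R.T@(np.array([.610,.3065,.112])-s["position"])*1000).round(1))
d=shot("side"); P=cloud(d); im=d["img"].astype(int)
m=(im[...,0]>im[...,1]+60)&(np.abs(P[...,0]-.61)<.04)&(np.abs(P[...,1]-.3)<.05)
v,u=np.nonzero(m);print(len(v)); 
if len(v): print(P[m].mean(0),P[m].min(0),P[m].max(0)); 
cv2.imwrite("pics/s1.png",cv2.resize(d["img"][100:290,170:370,::-1],None,fx=3,fy=3))
E
```

```text
time: 1.3
position: [0.6105, 0.3052, 0.2046]
ee_rot: [-0.001, -0.08, 0.997, -0.0]
contact_force: [0.3, 0.8, 0.3]
finger_gap: 0.0612
finger_force: 0.0
[[-0.987 -0.159 -0.001]
 [-0.159  0.987 -0.   ]
 [ 0.001 -0.    -1.   ]] 0.0188
tool delta to stopper mm [ 0.1  1.4 92.6]
3
[0.58412223 0.2813928  0.40018423] [0.58082608 0.27836228 0.39961515] [0.58623137 0.28395677 0.40074552]
```

View pics/s1.png

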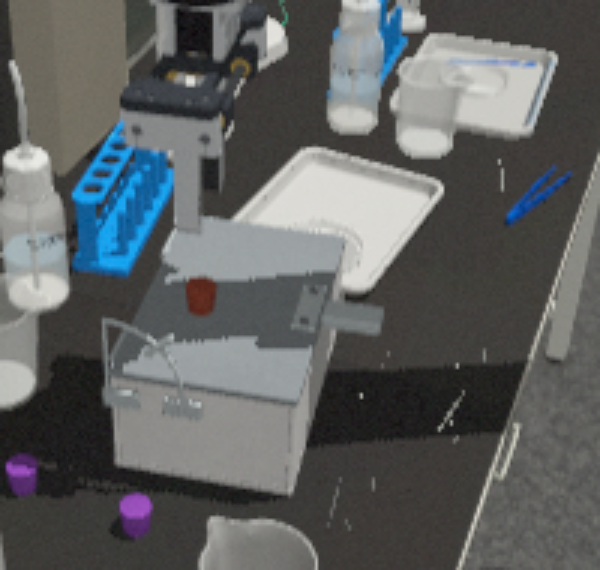

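The side view shows the stopper at crop (200,296), which is pixel (237,199), in the gripper's shadow. The fingers are above and behind it. I'll check its position with this camera while going part way down.

```bash
python3 -m crank '0 0 0 0 1 25 0.2;0 0 0 0 1 50 0.2;0 0 0 0 1 50 0.2' 
python3 - <<'E'
from h import *
d=dict(np.load("last_side.npz"));P=cloud(d);im=d["img"].astype(int)
m=np.zeros((384,512),bool);m[188:210,228:246]=1
m&=(im[...,0]>1.6*im[...,1]+5)
p=P[m];print(len(p),p.mean(0),p.min(0),p.max(0),"top",p[p[:,2]>.129].mean(0))
c=-d["R"].T@d["t"];print(c)
E
```

```text
time: 1.65
position: [0.6059, 0.3084, 0.1521]
ee_rot: [-0.004, -0.083, 0.997, -0.001]
contact_force: [-0.4, 0.2, -0.2]
finger_gap: 0.0566
finger_force: 0.0
99 [0.60403813 0.32098474 0.13112053] [0.27364245 0.29983047 0.10720035] [0.62133631 1.0818261  0.74569953] top [0.60181139 0.32704256 0.14423943]
[0.27364245 1.0818261  0.74569953]
```

```bash
python3 -m crank '0 0 0 0 0 0 0.2;0 0 0 0 0 20 0.2;0 0 0 0 0 41 0.2;0 0 0 0 0 41 0.2;0 0 0 0 0 41 0.2'
python3 - <<'E'
from h import *
print(arm.observe()["position"])
d=dict(np.load("last_side.npz"));P=cloud(d);im=d["img"].astype(int)
m=np.zeros((384,512),bool);m[188:210,228:246]=1
m&=(im[...,0]>1.6*im[...,1]+5)&(d["range_z"]>0)
p=P[m];print(len(p),np.median(p,0),p.min(0),p.max(0))
d=shot("side","pics/s2f.png");cv2.imwrite("pics/s2.png",cv2.resize(d["img"][130:250,180:340,::-1],None,fx=4,fy=4))
E
```

```text
time: 2.15
position: [0.6105, 0.3083, 0.1159]
ee_rot: [0.001, -0.082, 0.997, 0.0]
contact_force: [0.1, -0.7, 0.3]
finger_gap: 0.0565
finger_force: 0.0
[0.6104731  0.30833074 0.11587356]
98 [0.60680169 0.31385152 0.12820143] [0.59722835 0.29983047 0.10720035] [0.62133631 0.32113772 0.13401822]
```

View pics/s2.png

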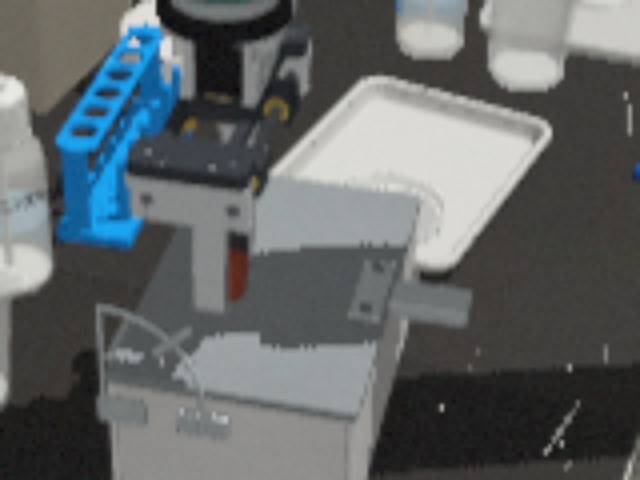

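Finger tips straddle the stopper (crop (237,275)), and the slight offset to the right is what the parallax predicts. I'm going down 4 mm and closing.

```bash
python3 -m crank '0 0 0 0 0 4 0.2;0 0 0 0 0 4 -0.2;0 0 0 0 0 4 -0.8;0 0 0 0 0 4 -0.8;0 0 0 0 0 4 -0.8;0 0 0 0 0 4 -0.8;0 0 0 0 0 4 -0.8;0 0 0 0 0 4 -0.8' 12
python3 -m crank '0 0 0 0 0 -20 -0.8;0 0 0 0 0 -50 -0.8;0 0 0 0 0 -50 -0.8;0 0 0 0 0 -50 -0.8'
```

```text
time: 3.0
position: [0.6102, 0.3074, 0.1106]
ee_rot: [0.0, -0.081, 0.997, 0.0]
contact_force: [0.3, -0.1, 0.6]
finger_gap: 0.0254
finger_force: 12.0
time: 3.4
position: [0.6103, 0.3075, 0.1608]
ee_rot: [0.0, -0.081, 0.997, 0.0]
contact_force: [-0.3, -0.1, -0.9]
finger_gap: 0.0252
finger_force: 12.0
```

Gripped (gap 25 mm). I'm carrying it to tray y ≈ -0.06.

```bash
python3 -m crank '0 0 0 8 -35 0 -0.8;0 0 0 17 -75 0 -0.8;0 0 0 25 -115 0 -0.8;0 0 0 34 -155 0 -0.8;0 0 0 43 -195 0 -0.8;0 0 0 52 -235 0 -0.8;0 0 0 61 -275 0 -0.8;0 0 0 69 -310 0 -0.8;0 0 0 77 -345 0 -0.8;0 0 0 83 -374 0 -0.8;0 0 0 83 -374 0 -0.8;0 0 0 83 -374 0 -0.8'
python3 -m crank '0 0 0 0 0 30 -0.8;0 0 0 0 0 60 -0.8;0 0 0 0 0 90 -0.8;0 0 0 0 0 120 -0.8;0 0 0 0 0 120 -0.8;0 0 0 0 0 120 -0.8'
python3 - <<'E'
from h import *
d=shot("side");cv2.imwrite("pics/s3.png",cv2.resize(d["img"][90:220,200:380,::-1],None,fx=4,fy=4)); print(arm.observe()["position"])
E
```

```text
time: 4.6
position: [0.5878, -0.0754, 0.1592]
ee_rot: [-0.001, -0.08, 0.997, 0.0]
contact_force: [-0.5, 1.1, 0.5]
finger_gap: 0.0256
finger_force: 12.0
time: 5.2
position: [0.5886, -0.0733, 0.0402]
ee_rot: [-0.001, -0.082, 0.997, 0.001]
contact_force: [-0.6, 1.0, -0.2]
finger_gap: 0.0252
finger_force: 12.0
[ 0.58953798 -0.07383259  0.04125809]
```

View pics/s3.png

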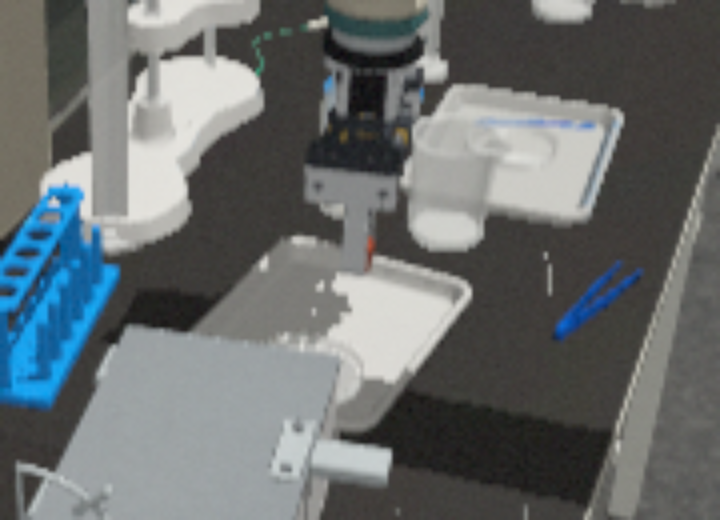

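The stopper is held over the free half of the tray at crop (370,250), clear of the dish. Now lowering and releasing.

```bash
python3 -m crank '0 0 0 0 0 15 -0.8;0 0 0 0 0 28 -0.8;0 0 0 0 0 34 -0.8;0 0 0 0 0 34 -0.8;0 0 0 0 0 34 -0.8'
python3 -m crank '0 0 0 0 0 0 -0.8'
```

```text
time: 5.75
position: [0.5887, -0.0751, 0.0063]
ee_rot: [-0.0, -0.081, 0.997, 0.0]
contact_force: [0.4, -0.3, -0.6]
finger_gap: 0.0254
finger_force: 12.0
time: 5.85
position: [0.589, -0.0752, 0.0067]
ee_rot: [0.0, -0.081, 0.997, -0.0]
contact_force: [-0.5, -0.4, -0.4]
finger_gap: 0.0253
finger_force: 12.0
```

```bash
python3 -m crank '0 0 0 0 0 1 -0.8;0 0 0 0 0 2 -0.8;0 0 0 0 0 2 -0.8;0 0 0 0 0 2 -0.3;0 0 0 0 0 2 0;0 0 0 0 0 2 0;0 0 0 0 0 2 0;0 0 0 0 0 2 0'
python3 -m crank '0 0 0 0 0 -15 0;0 0 0 0 0 -40 0;0 0 0 0 0 -80 0;0 0 0 0 0 -130 0;0 0 0 0 0 -170 0;0 0 0 0 0 -200 0;0 0 0 0 0 -200 0'
```

```text
time: 6.65
position: [0.5887, -0.0751, 0.0044]
ee_rot: [-0.0, -0.081, 0.997, 0.0]
contact_force: [-0.8, -0.3, -0.3]
finger_gap: 0.047
finger_force: 0.0
time: 7.35
position: [0.5919, -0.0753, 0.2104]
ee_rot: [0.005, -0.081, 0.997, -0.001]
contact_force: [0.2, 0.2, 0.4]
finger_gap: 0.047
finger_force: 0.0
```

Released. Moving above the tab, then looking at the stopper and tab.

```bash
python3 -m crank '0 0 0 5 35 0 0.2;0 0 0 11 75 0 0.2;0 0 0 17 115 0 0.2;0 0 0 23 155 0 0.2;0 0 0 29 195 0 0.2;0 0 0 35 235 0 0.2;0 0 0 41 275 0 0.2;0 0 0 47 315 0 0.2;0 0 0 52 351 0 0.2;0 0 0 52 351 0 0.2;0 0 0 52 351 0 0.2'
python3 - <<'E'
from h import *
d=shot("side");t=shot("top")
a=cv2.resize(d["img"][100:260,200:360,::-1],(400,400));b=cv2.resize(t["img"][140:240,275:375,::-1],(400,400))
cv2.imwrite("pics/s4.png",np.hstack([a,b]))
P=cloud(t);im=t["img"].astype(int);m=(im[...,0]>im[...,1]+40)&(P[...,2]>.01);m[:,:295]=0;m[:,370:]=0;m[:150]=0;m[220:]=0
print(m.sum(),P[m].mean(0),P[m].max(0)); print(arm.observe()["position"])
E
```

```text
time: 8.45
position: [0.4798, 0.263, 0.2041]
ee_rot: [-0.0, -0.082, 0.997, -0.0]
contact_force: [0.6, 0.1, -0.6]
finger_gap: 0.0563
finger_force: 0.0
35 [ 0.5891419  -0.07572442  0.02629954] [ 0.59891044 -0.06428335  0.0331001 ]
[0.48089966 0.26105148 0.20420357]
```

View pics/s4.png

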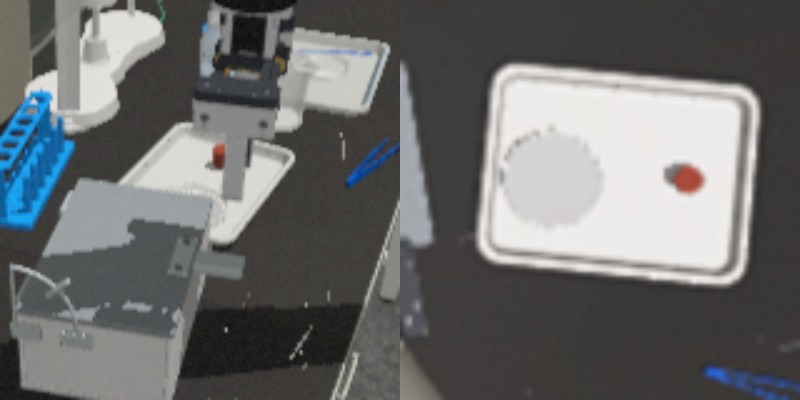

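The stopper stands upright in the tray (right panel (690,180); top at z 0.027), the dish hasn't moved and the lid is shut. I'm descending over the tab.

```bash
python3 -m crank '0 0 0 0 0 30 0.2;0 0 0 0 0 60 0.2;0 0 0 0 0 85 0.2;0 0 0 0 0 100 0.2;0 0 0 0 0 110 0.2;0 0 0 0 0 117 0.2;0 0 0 0 0 117 0.2;0 0 0 0 0 117 0.2'
python3 - <<'E'
from h import *
d=shot("side");cv2.imwrite("pics/s5.png",cv2.resize(d["img"][150:250,210:340,::-1],None,fx=5,fy=5)); print(arm.observe()["position"],arm.observe()["contact_force"])
E
```

```text
time: 9.35
position: [0.4812, 0.2627, 0.088]
ee_rot: [0.0, -0.081, 0.997, 0.0]
contact_force: [0.1, 0.0, -0.4]
finger_gap: 0.0568
finger_force: 0.0
[0.48124565 0.26295464 0.0882172 ] [-0.61028183  0.34787445  0.06032628]
```

View pics/s5.png

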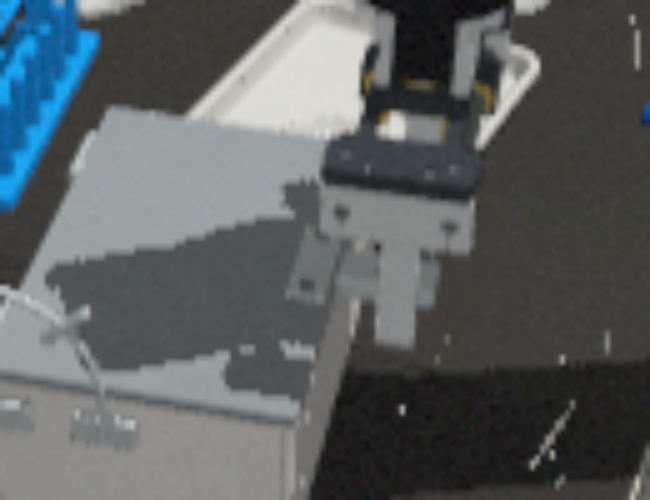

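The fingers straddle the tab at crop (400,290). Closing.

```bash
python3 -m crank '0 0 0 0 0 0 0;0 0 0 0 0 0 -0.3;0 0 0 0 0 0 -0.7;0 0 0 0 0 0 -0.7;0 0 0 0 0 0 -0.7;0 0 0 0 0 0 -0.7' 30
python3 - <<'E'
import numpy as np
for a in range(0,47,5):
    c,s=np.cos(np.radians(a)),np.sin(np.radians(a)); p=np.array([-184*c+6*s,184*s+6*c])-[-184,6]; print(a,"tool x %.1f z %.1f"%(-p[0],-p[1]))
E
```

```text
time: 10.0
position: [0.4806, 0.2635, 0.0876]
ee_rot: [0.0, -0.081, 0.997, 0.0]
contact_force: [-0.7, 1.8, 0.0]
finger_gap: 0.0276
finger_force: 30.0
0 tool x -0.0 z -0.0
5 tool x -1.2 z -16.0
10 tool x -3.8 z -31.9
15 tool x -7.8 z -47.4
20 tool x -13.1 z -62.6
25 tool x -19.8 z -77.2
30 tool x -27.7 z -91.2
35 tool x -36.7 z -104.5
40 tool x -46.9 z -116.9
45 tool x -58.1 z -128.4
```

```bash
python3 -m crank '0 0 0 0 0 -8 -0.7;0 0 0 -1 0 -16 -0.7;0 0 0 -2 0 -24 -0.7;0 0 0 -4 0 -32 -0.7;0 0 0 -6 0 -40 -0.7;0 0 0 -8 0 -47 -0.7;0 0 0 -10 0 -55 -0.7;0 0 0 -13 0 -63 -0.7;0 0 0 -13 0 -63 -0.7'
python3 - <<'E'
from h import *
d=shot("side","pics/s6f.png");P=cloud(d);o=arm.observe();print(o["position"],o["contact_force"])
h=np.array([.6626,.2924]);e=np.array([.987,.16]);f=np.array([-.16,.987])
q=(P[...,:2]-h);bx=q@e;by=q@f
m=(np.abs(by)<.11)&(bx>-.14)&(bx<-.02)&(P[...,2]>.115)&(P[...,2]<.26)&(d["range_z"]>0)
k=(by>.03)&m
a=np.degrees(np.arctan2(P[...,2][k]-.1,-bx[k]));print(k.sum(),np.percentile(a,[10,30,50,70,90]))
E
```

```text
time: 10.9
position: [0.4939, 0.2655, 0.1515]
ee_rot: [0.001, -0.081, 0.997, 0.001]
contact_force: [-0.4, 5.0, -2.7]
finger_gap: 0.0276
finger_force: 30.0
[0.49371343 0.26547136 0.15096858] [-0.06511734  5.02711212 -3.02955325]
919 [22.92965307 23.70472863 24.70534259 26.43414752 30.44012656]
```

The lid is at about 20°, as planned. On to 45°.

```bash
python3 -m crank '0 0 0 -3 1 -7 -0.7;0 0 0 -7 1 -14 -0.7;0 0 0 -11 1 -22 -0.7;0 0 0 -15 1 -29 -0.7;0 0 0 -19 1 -35 -0.7;0 0 0 -24 1 -42 -0.7;0 0 0 -29 1 -48 -0.7;0 0 0 -34 1 -54 -0.7;0 0 0 -39 1 -60 -0.7;0 0 0 -45 1 -66 -0.7;0 0 0 -45 1 -66 -0.7;0 0 0 -45 1 -66 -0.7'
python3 -m crank '0 0 0 0 0 0 -0.7;0 0 0 0 0 0 -0.7;0 0 0 0 0 0 -0.7;0 0 0 0 0 0 -0.7;0 0 0 0 0 0 -0.7;0 0 0 0 0 0 -0.7;0 0 0 0 0 0 -0.7;0 0 0 0 0 0 -0.7'
python3 - <<'E'
from h import *
d=shot("side");P=cloud(d);o=arm.observe();print(o["position"],o["contact_force"])
cv2.imwrite("pics/s7.png",cv2.resize(d["img"][90:290,170:370,::-1],None,fx=3,fy=3))
h=np.array([.6626,.2924]);e=np.array([.987,.16]);f=np.array([-.16,.987])
q=(P[...,:2]-h);bx=q@e;by=q@f
k=(by>.03)&(by<.11)&(bx>-.12)&(bx<-.01)&(P[...,2]>.12)&(P[...,2]<.26)&(d["range_z"]>0)
s,c=np.polyfit(bx[k],P[...,2][k],1);print(k.sum(),"angle fit",np.degrees(np.arctan(-s)))
r=np.array(o["position"])+[0,0,.0188]-[*h,.1];print("grip angle",np.degrees(np.arctan2(r[2],-r[:2]@e))-1.9)
t=shot("top");P=cloud(t);im=t["img"].astype(int);m=(im[...,0]>im[...,1]+40)&(P[...,2]>.01);m[:,:295]=0;m[:,370:]=0;m[:150]=0;m[220:]=0
print(m.sum(),P[m].mean(0))
E
```

```text
time: 12.15
position: [0.5383, 0.2725, 0.2166]
ee_rot: [0.0, -0.081, 0.997, -0.0]
contact_force: [1.0, -1.5, -3.0]
finger_gap: 0.028
finger_force: 30.0
time: 12.95
position: [0.5381, 0.2726, 0.2164]
ee_rot: [0.0, -0.081, 0.997, -0.0]
contact_force: [3.3, -3.8, -3.4]
finger_gap: 0.0281
finger_force: 30.0
[0.53805303 0.27254194 0.21637334] [ 2.53739654 -4.24081195 -4.45230196]
566 angle fit 43.38864898923064
grip angle 45.08776668587819
35 [ 0.58912924 -0.07570631  0.02639326]
```

View pics/s7.png

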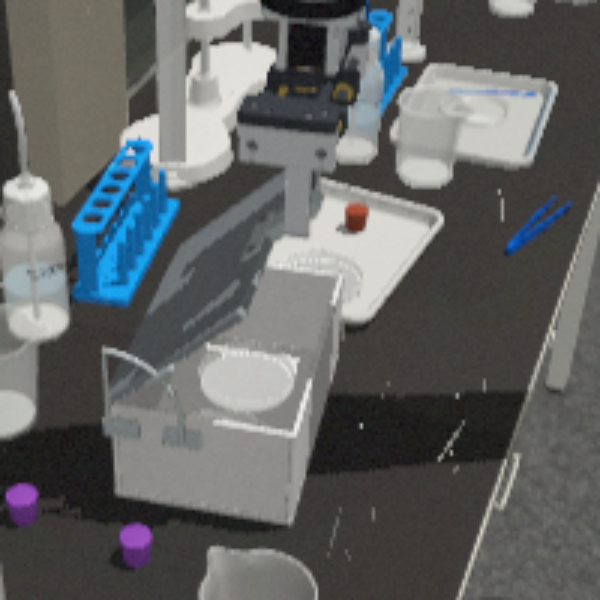

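The lid stands open at about 44°, between two estimates of 43.4° and 45.1°, and is held still by the gripper at crop (300,200). The stopper is upright in the tray at (356,217). Still held for over 0.8 s, so handing in.

```bash
python3 -c "
from workcell import arm
print(arm.hand_in())"
```

```text
the job is handed in; nothing more can be done
None
```

I stood the stopper upright in the free half of the tray and handed the job in with the gripper holding the lid still at about 44°; the dish and beaker were left alone, and no verdict came back.

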